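# Seat the sensor cartridge against the hidden end stop of its dock

## Task

Pick up the sensor cartridge by its blue grip and slide it, nose first and upright, into the slot of the white dock until it rests against the end stop hidden inside; the stop's depth changes from job to job, so feel for it. The stop is only lightly clamped: touch it gently, do not push it out of its setting, and do not force the cartridge against the dock. Let go of the cartridge, leaving it in place, and do not disturb the bottle, the beaker and the timer.

Things in the scene. Friction and masses are not known exactly. Their poses are not given: they have to be found in the camera images.
- cartridge: loose sensor cartridge, about 150 g, 170 mm long, starts flat on the bench: pale aluminium bar 22 mm wide, 16 mm high, with a black tip (18 x 13 mm) at the nose, and at the rear an upright blue grip block 28 mm long, 22 mm wide, 42 mm high. Origin: middle of its underside. x points to the nose (nose end at x = +85 mm), z up; the grip block spans x = -85 to -57 mm and z = 0 to 42 mm
- cartridge_grip (a point): point inside the blue grip block, 71 mm behind the cartridge's origin (x = -71 mm) and 26 mm above its underside; pinch the grip here from above across its 22 mm width (along the cartridge's y)
- cartridge_nose (a point): centre of the cartridge's nose end, 8 mm above its underside
- dock: white dock fixed to the bench, 130 mm long (x), 90 mm wide (y), 58 mm high, with dark steel feet reaching 58 mm to either side; origin: middle of its underside; x is the direction in which the cartridge is pushed in, z up. A blind slot opens in the dark-rimmed face at x = -65 mm. In front of it an open aluminium guide, its floor 12 mm above the bench, runs out to x = -97 mm
- dock_mouth (a point): middle of the slot's floor edge at the mouth, 12 mm above the bench; axes as the dock. Slot 24 mm wide, 19 mm high. The guide's sides are 9 mm high, 24 mm apart at the mouth and flared to about 31 mm outside. An unseen stop lies 50 to 94 mm behind the mouth, different every time: it holds up to 12 N, then slips back. Before it: light friction, 1 to 3 N
- bottle: bystander: small glass bottle with an orange cap, 44 mm wide, 88 mm high; origin: middle of its underside
- beaker: bystander: small clear beaker, 43 mm wide, 50 mm high; origin: middle of its underside
- timer: bystander: blue bench timer lying flat, 62 x 62 x 18 mm; origin: middle of its underside
Not all that is in view belongs to the job. Leave any turquoise look-alike of the cartridge alone.

How it is judged:
By the outcome, as a careful person would: the job done as asked, in the order asked, and still so for the second after the job is handed in, with the robot touching nothing.
It also fails if it takes over 42 s, if anything falls off the work surface, if the arm or the gripper's body presses on something with over 40 N, if the wrist force passes 120 N, or if a joint passes its speed limit or range.

## Robot

A 6-joint arm with a two-finger parallel gripper is mounted at the origin on a cart in front of the work surface, level with it; the furniture and walls round the work are solid. World frame = base frame: x ahead of the robot, y to its left, z up, the work surface at z = 0. Lengths are in m, angles in rad, forces in N, time in s.
With the tool pointing down it reaches from about 0.425 to 0.95 m from the base axis. Payload 3.5 kg.
Tool frame: the origin (TCP) lies at the very end of the fingers, on their centre line; the grasp point (between the pads) lies 19 mm behind it (grip_depth is the distance from the TCP to the grasp point, in m); x points along the fingers, z is the direction in which the jaws open and shut, and the axes are right-handed (so a half turn about x gives the same grasp; the last joint's range is limited). The gripper opens to 85 mm and grips with 20 to 120 N. Pads are 22 mm wide; open, the fingers measure 114 mm over their backs; the gripper's body (76 mm by 85 mm) begins 54 mm behind the grasp point. The pads swing forward as they close: fully open they stand 13 mm farther back than shut.
Start: joints at [1.026, 0.286, 1.577, -0, 1.279, -0.15], TCP at [0.26, 0.623, 0.231] pointing down, gripper open.
Joint ranges: [-2.77, 2.77], [-0.9, 2.22], [0.21, 2.48], [-1.53, 4.67], [0.24, 2.81], [-2.84, 2.84]. Speed limits (rad/s): [2.79, 2.79, 3.14, 3.14, 3.14, 3.14].

## Interface

Orientations are given as a unit quaternion [x, y, z, w].
In Python, from plant import get_state, read_camera, calibration, sign_off, recognise, grip_depth gives the robot as it stands. The module is installed in compiled form; this text tells all that it offers.
- The arm moves only by the tool servo_tool, never from a script. Its argument "deltas" is a list that holds one entry, the list of rows, each a list of 4 numbers: the shift along the world's x, y, z scaled (see below), then the turn about the world's z scaled (see below). In form: [[[tx, ty, tz, spin], ...]]. A call has exactly 5 rows; each row is the pose to reach, as a shift and turn from the pose commanded when the call began; what a row does not reach only later rows make up. The controller multiplies each number of a shift by 10 cm and each number of a turn by 90 degrees. A row lasts 1/10 s, in which the tool goes at most 50 mm and 8.59 degrees, less where a joint would pass 70% of its speed; a pose out of reach is approached as far as the arm can. A call with a number of a shift or a turn outside -1 to 1 is refused whole. A call with a gripper value outside its range is refused whole. "claw" is the gripper's target within -1 to 1 (fully open at 1, half-way at 0, shut at -1), set as the call begins (left out, the last holds). The fingers move at their own pace and stop on an object; "force" is the grip in N (left out, the last holds). Time passes only in rows, so rows that repeat a pose let the fingers close, or fill a call up. It gives the time, the measured TCP pose, the force and the opening at its end, in the units of the state.
- get_state(): the state, without advancing time (a new reading comes with each control period).
- read_camera(name): name is "scene" or "top"; returns the picture (420x560x3 uint8, blue, green, red); there is no depth.
- calibration(name): a dict with "intrinsics" (3x3 intrinsics, pixels), "dist" ([k1, k2, p1, p2, k3] as OpenCV has them; the pictures are not rectified), "R" (3x3) and "t" (3): a world point X has camera coordinates R X + t. Camera axes: x right, y down, z forward; pixel columns grow to the right and rows downward; lengths in m; the calibration is good to about 2 mm. A picture is of the moment at which its call begins. calibration takes no time and is no camera call.
- sign_off(): hands the job in, once; it reports no verdict.
Trained networks look in the newest picture that a camera, given by its name, has taken for a name from the list of things; names that differ only in an ending like _2 or _b are one class to them, and where a whole thing is asked for, a point or a joint stands for the part that bears it (a point fixed in the world has none). Each returns a list of dicts, best first, with "p" (0 to 1); they miss things now and then, are a little off and sometimes report something else, mostly with a low value. They report only what shows in the picture. A call takes as long as a camera call. They do not tell look-alikes from the thing itself.
- recognise(camera, query): "at" ([x, y, z] in m, in world coordinates, good to about 4 mm: the middle of the surface that is visible of it).
The state is a dict: "time": time; "qpos": joint angles; "dq": joint speeds; "joint_efforts": joint torques, N m; "eef_pos": TCP position; "tcp_rot": TCP orientation; "contact_force": force on the tool from outside, world axes, zero at the start; "wrist_torque": the same for the moment, N m; "opening": opening from 0.0 (shut) to 1.0 (fully open).
Only numpy, scipy, OpenCV 4.12 (cv2) and the standard library are available. Lean on these libraries where they do the work, as an engineer would, in place of code of your own. Each camera call takes 0.05 s, during which the arm holds its last target. There are 200 camera calls.

## Working session

There is one attempt and no reset: what is moved stays moved. The work goes in short steps, Python scripts to look and compute and a tool call to move; the robot and the scene stay as the last step left them, time stands still between calls to the robot, and variables do not carry over. Pictures are saved under pics/ and viewed, about 8 in all and at most 12, crops included, and the job is handed in when it is done.

Besides the shell and the picture viewer there is one more tool, called after "Request:" in YAML: its name, and indented under it one key for each argument. servo_tool: Moves the arm, as the interface text tells. Its arguments: {"type":"object","properties":{"deltas":{"type":"array"},"claw":{"type":"number"},"force":{"type":"number"}},"required":["deltas"]}

```bash
mkdir -p pics; python3 - <<'E'
from plant import *
import cv2,numpy as np
s=get_state();print(s['time'],s['eef_pos'],s['tcp_rot'],s['contact_force'],s['opening'],grip_depth if not callable(grip_depth) else grip_depth())
for c in('scene','top'):
    im=read_camera(c);cv2.imwrite(f'pics/{c}1.png',im)
    for q in('cartridge','cartridge_grip','cartridge_nose','dock','dock_mouth','bottle','beaker','timer'):
        print(c,q,[(np.round(d['at'],3).tolist(),round(d['p'],2)) for d in recognise(c,q)[:3]])
    k=calibration(c);print(np.round(-k['R'].T@k['t'],3),k['intrinsics'][0][0])
print(get_state()['time'])
E
```

```text
0.0 [0.25923946 0.62251584 0.22993447] [-0.39257     0.58912117  0.39187482  0.58758758] [0.20567344 0.32673691 0.71537813] 1.001431072252704 0.0187
scene cartridge [([0.359, -0.217, 0.019], 0.63)]
scene cartridge_grip [([0.359, -0.216, 0.02], 0.91), ([0.547, -0.313, 0.021], 0.71)]
scene cartridge_nose [([0.356, -0.219, 0.018], 0.96), ([0.545, -0.313, 0.017], 0.81)]
scene dock [([0.495, 0.143, 0.05], 0.9)]
scene dock_mouth [([0.498, 0.143, 0.048], 0.61)]
scene bottle [([0.683, -0.049, 0.052], 0.79)]
scene beaker [([0.661, 0.189, 0.031], 0.51)]
scene timer [([0.668, -0.163, 0.017], 0.57)]
[-0.036 -0.671  0.631] 451.8985345198352
top cartridge [([0.372, -0.214, 0.02], 0.97), ([0.548, -0.299, 0.02], 0.73)]
top cartridge_grip [([0.375, -0.216, 0.018], 0.84), ([0.541, -0.303, 0.015], 0.55)]
top cartridge_nose [([0.546, -0.299, 0.013], 0.71), ([0.368, -0.217, 0.018], 0.6)]
top dock [([0.506, 0.177, 0.057], 0.7)]
top dock_mouth [([0.505, 0.175, 0.058], 0.89)]
top bottle [([0.688, -0.033, 0.072], 0.67)]
top beaker [([0.674, 0.199, 0.022], 0.72)]
top timer [([0.68, -0.155, 0.014], 0.67)]
[ 0.29  -0.059  1.24 ] 534.3251144563039
0.9
```

View pics/scene1.png

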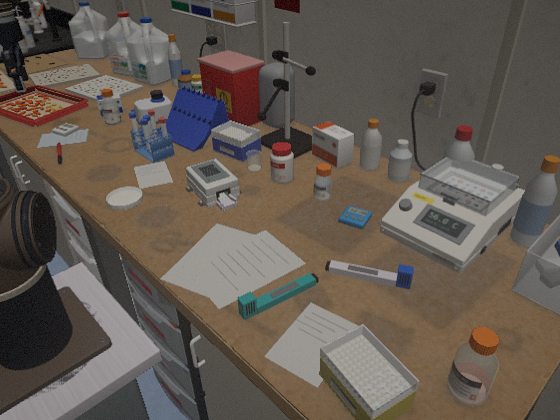

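View pics/top1.png

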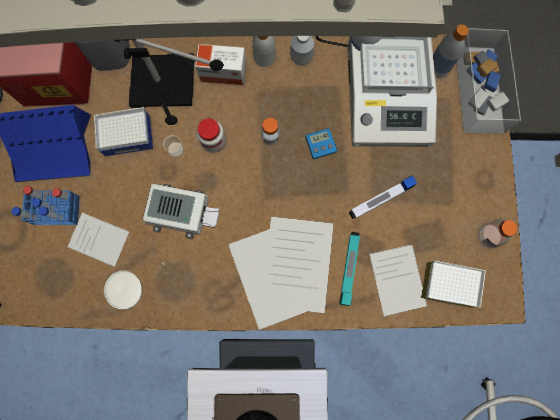

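The look-alikes: turquoise at top (350,270) / scene (278,295), and pale aluminium with blue grip at top (383,197) / scene (370,275). The pale one fits the description ("pale aluminium bar, black tip, blue grip"). I'll confirm it in an enlarged mosaic, which also gives the pose points.

```bash
python3 - <<'E'
import cv2,numpy as np
t=cv2.imread('pics/top1.png');s=cv2.imread('pics/scene1.png')
def c(im,x,y,w,h):
    o=cv2.resize(im[y:y+h,x:x+w],(400,300),interpolation=cv2.INTER_CUBIC);f=400/w
    for k in range(0,w,10):cv2.line(o,(int(k*f),0),(int(k*f),6),(0,0,255),1)
    for k in range(0,h,10):cv2.line(o,(0,int(k*f)),(6,int(k*f)),(0,0,255),1)
    return o
m=np.vstack([np.hstack([c(t,342,168,80,60),c(t,142,176,80,60)]),np.hstack([c(s,322,240,100,75),c(s,175,150,80,60)])])
cv2.imwrite('pics/mos.png',m)
E
```

```text
(no output)
```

View pics/mos.png

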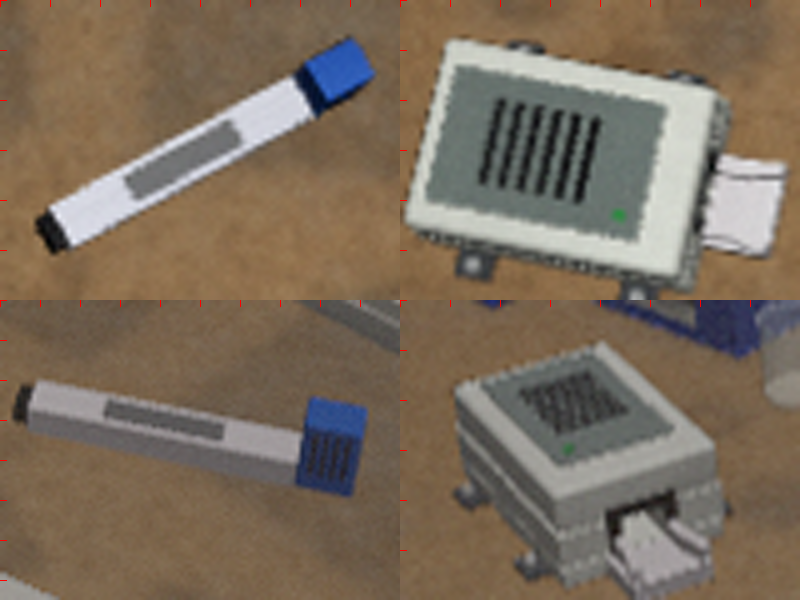

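The pale bar with black tip and blue grip (top crop, grip at top ~(409,182), nose at (351,216)) is confirmed as the cartridge. The turquoise one is left alone. The dock's mouth faces image right, with the guide end at top ~(217,218). Next I fit the poses from the corners.

```bash
cat >fit.py <<'E'
import numpy as np,cv2
from scipy.optimize import least_squares
from plant import calibration
K={c:{k:np.array(v,float) for k,v in calibration(c).items()} for c in('scene','top')}
def proj(c,P):
    k=K[c];return cv2.projectPoints(np.float64(P),cv2.Rodrigues(k['R'])[0],k['t'],k['intrinsics'],k['dist'])[0].reshape(-1,2)
def W(p,P):
    P=np.array(P)/1000;c,s=np.cos(p[2]),np.sin(p[2])
    return np.c_[p[0]+c*P[:,0]-s*P[:,1],p[1]+s*P[:,0]+c*P[:,1],P[:,2]]
def fit(obs,p0,cams):
    f=lambda p:np.concatenate([(proj(c,W(p,[o[0] for o in obs[c]]))-[o[1] for o in obs[c]]).ravel() for c in cams])
    r=least_squares(f,p0,x_scale=[.01,.01,.1],loss='soft_l1');return r.x,np.round(f(r.x).reshape(-1,2),1).tolist()
def px(l,ox,oy,f,dx=0,dy=0):return [(P,((u-dx+.5)/f-.5+ox,(v-dy+.5)/f-.5+oy)) for P,(u,v) in l]
E
cat >a.py <<'E'
from fit import *
C={'top':px([((85,-9,14.5),(37,228)),((85,9,14.5),(54,252)),((-85,-11,42),(348,38)),((-85,11,42),(374,72)),((-57,11,42),(332,105)),((-57,-11,16),(297,76)),((-57,11,16),(316,115))],342,168,5),
'scene':px([((-57,-11,42),(366,407)),((-85,-11,42),(360,438)),((-85,11,42),(304,428)),((-57,11,42),(310,397)),((-85,-11,0),(352,495)),((-85,11,0),(297,485))],322,240,4,0,300)}
# scene: which side is which is resolved below
C['scene']=[(P,o[1]) for P,o in zip([(-85,-11,42),(-85,11,42),(-57,11,42),(-57,-11,42),(-85,11,0),(-57,11,0)],C['scene'])]
D={'top':px([((-65,-45,58),(320,88)),((-65,45,58),(282,275)),((65,45,58),(5,222)),((65,-45,58),(47,40)),((-97,0,18),(379,211))],142,176,5),
'scene':px([((65,45,58),(457,385)),((65,-45,58),(603,343)),((-65,-45,58),(714,445)),((-65,45,58),(560,500))],175,150,5,400,300)}
for n,o,p0 in(('cart',C,(.55,-.3,2.6)),('dock',D,(.5,.16,1.4))):
    for cams in(['top'],['scene'],['top','scene']):print(n,cams,*[np.round(fit(o,p0,cams)[0],4).tolist(),fit(o,p0,cams)[1]])
E
python3 a.py
```

```text
cart ['top'] [0.5388, -0.2966, 2.0689] [[0.0, -1.0], [0.5, 0.9], [0.9, -0.5], [0.6, 0.7], [-1.0, -0.3], [-1.2, 0.0], [-0.2, 0.1]]
cart ['scene'] [0.5381, -0.2982, 2.08] [[0.4, -0.2], [1.1, -0.4], [0.0, -0.7], [-0.4, -0.4], [-0.1, 1.4], [-1.0, 1.0]]
cart ['top', 'scene'] [0.5391, -0.2972, 2.0661] [[0.2, -1.2], [0.7, 0.7], [1.3, -0.5], [0.9, 0.7], [-0.7, -0.3], [-0.9, -0.0], [0.0, 0.1], [0.3, -0.3], [0.9, -0.5], [-0.2, -1.0], [-0.5, -0.6], [-0.3, 1.3], [-1.3, 0.8]]
dock ['top'] [0.514, 0.1837, 1.3808] [[0.3, -0.4], [-0.3, 0.8], [-0.4, 0.9], [0.1, -0.8], [0.3, -0.3]]
dock ['scene'] [0.5112, 0.1781, 1.3845] [[-1.5, 0.7], [0.7, -0.4], [1.6, -0.2], [-0.7, -0.2]]
dock ['top', 'scene'] [0.5136, 0.1831, 1.3828] [[0.6, -0.3], [-0.0, 1.0], [-0.1, 1.1], [0.3, -0.6], [0.6, -0.2], [-1.7, -0.3], [0.4, -1.3], [1.1, -1.2], [-1.2, -1.4]]
```

Request:
servo_tool:
  deltas:
    - [[0.1,-0.2,0,0],[0.2,-0.4,0,0],[0.3,-0.6,0,0],[0.4,-0.8,0,0],[0.5,-1,0,0]]

```text
time: 1.4
eef_pos: [0.3099, 0.5223, 0.2314]
tcp_rot: [-0.392, 0.588, 0.392, 0.588]
contact_force: [-0.3, -0.2, 0.0]
opening: 1.001
```

Request:
servo_tool:
  deltas:
    - [[0.1,-0.2,0,0],[0.2,-0.4,0,0],[0.3,-0.6,0,0],[0.4,-0.8,0,0],[0.5,-1,0,0]]

```text
time: 1.9
eef_pos: [0.36, 0.4223, 0.2315]
tcp_rot: [-0.392, 0.588, 0.392, 0.588]
contact_force: [0.8, 0.7, 0.4]
opening: 1.0
```

Request:
servo_tool:
  deltas:
    - [[0.1,-0.2,0,0],[0.2,-0.4,0,0],[0.3,-0.6,0,0],[0.4,-0.8,0,0],[0.5,-1,0,0]]

```text
time: 2.4
eef_pos: [0.4099, 0.3223, 0.2315]
tcp_rot: [-0.392, 0.588, 0.392, 0.588]
contact_force: [-0.1, 0.0, -0.6]
opening: 1.002
```

Request:
servo_tool:
  deltas:
    - [[0.1,-0.2,0,0],[0.2,-0.4,0,0],[0.3,-0.6,0,0],[0.4,-0.8,0,0],[0.5,-1,0,0]]

```text
time: 2.9
eef_pos: [0.4599, 0.2222, 0.2316]
tcp_rot: [-0.392, 0.588, 0.392, 0.589]
contact_force: [-0.2, 0.2, -1.1]
opening: 1.002
```

Request:
servo_tool:
  deltas:
    - [[0,-0.2,0,0],[0,-0.4,0,0],[0,-0.6,0,0],[0,-0.8,0,0],[0,-1,0,0]]

```text
time: 3.4
eef_pos: [0.4595, 0.1223, 0.2315]
tcp_rot: [-0.392, 0.588, 0.392, 0.588]
contact_force: [0.7, -1.1, -0.2]
opening: 0.997
```

Request:
servo_tool:
  deltas:
    - [[0,-0.2,0,-0.05],[0,-0.4,0,-0.1],[0,-0.6,0,-0.15],[0,-0.8,0,-0.2],[0,-1,0,-0.25]]

```text
time: 3.9
eef_pos: [0.4595, 0.0223, 0.2316]
tcp_rot: [-0.269, 0.654, 0.269, 0.654]
contact_force: [0.0, 1.2, 0.2]
opening: 1.005
```

Request:
servo_tool:
  deltas:
    - [[0,-0.2,0,-0.04],[0,-0.4,0,-0.08],[0,-0.6,0,-0.12],[0,-0.8,0,-0.16],[0,-1,0,-0.183]]

```text
time: 4.4
eef_pos: [0.4595, -0.0778, 0.2316]
tcp_rot: [-0.173, 0.685, 0.173, 0.686]
contact_force: [-0.1, -0.9, 1.0]
opening: 0.999
```

Request:
servo_tool:
  deltas:
    - [[0.1,-0.2,0,0],[0.2,-0.4,0,0],[0.3,-0.6,0,0],[0.4,-0.8,0,0],[0.5,-1,0,0]]

```text
time: 4.9
eef_pos: [0.5099, -0.1779, 0.2315]
tcp_rot: [-0.174, 0.685, 0.173, 0.686]
contact_force: [-0.2, 0.4, 0.5]
opening: 1.0
```

Request:
servo_tool:
  deltas:
    - [[0.1,-0.2,-0.2,0],[0.2,-0.4,-0.4,0],[0.3,-0.6,-0.6,0],[0.4,-0.8,-0.8,0],[0.5,-1,-1,0]]

```text
time: 5.4
eef_pos: [0.56, -0.2778, 0.1306]
tcp_rot: [-0.174, 0.685, 0.173, 0.686]
contact_force: [0.1, -1.2, 0.4]
opening: 1.003
```

Request:
servo_tool:
  deltas:
    - [[0.03,-0.2,-0.1,0],[0.07,-0.4,-0.2,0],[0.1,-0.6,-0.3,0],[0.13,-0.82,-0.4,0],[0.13,-0.82,-0.4,0]]

```text
time: 5.9
eef_pos: [0.5718, -0.3608, 0.0897]
tcp_rot: [-0.172, 0.686, 0.173, 0.685]
contact_force: [-0.3, -0.3, 0.5]
opening: 0.998
```

```bash
python3 - <<'E'
from plant import *
import cv2,numpy as np
from scipy.spatial.transform import Rotation as R
from fit import proj,W
s=get_state();print(s['time'],s['eef_pos'],s['contact_force'],s['qpos'])
M=R.from_quat(s['tcp_rot']).as_matrix();print(M.round(3),np.degrees(np.arctan2(M[1,2],M[0,2])))
t=read_camera('top');c=read_camera('scene')
def crop(im,x,y,w,h,cam):
    o=cv2.resize(im[y:y+h,x:x+w],(400,400*h//w),interpolation=cv2.INTER_CUBIC)
    for P in ([(-85,-11,42),(-85,11,42),(-57,11,42),(-57,-11,42)],[(85,-11,16),(85,11,16),(-57,11,16),(-57,-11,16)]):
        q=((proj(cam,W((.5391,-.2972,2.0661),P))-[x,y]+.5)*400/w-.5);cv2.polylines(o,[q.round().astype(int)],True,(0,255,0),1)
    q=((proj(cam,[s['eef_pos']])-[x,y]+.5)*400/w-.5)[0];cv2.circle(o,tuple(int(v) for v in q),4,(0,0,255),1)
    return o
cv2.imwrite('pics/m2.png',np.hstack([crop(t,342,150,100,100,'top'),crop(c,322,210,100,100,'scene')]))
E
```

```text
5.9 [ 0.57184408 -0.36078639  0.08966572] [-0.33303514 -0.31721193  0.52753858] [-7.12461356e-01  4.27626934e-01  1.66749635e+00 -5.25024019e-04
  1.04809079e+00 -1.20574684e+00]
[[-0.002 -0.474  0.881]
 [ 0.001  0.881  0.474]
 [-1.     0.001 -0.001]] 28.278253922523685
```

View pics/m2.png

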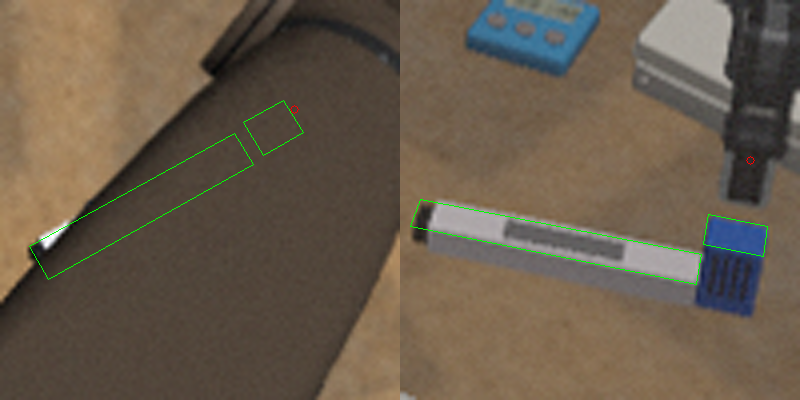

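The fitted outline sits on the cartridge in the scene crop (grip at crop (735,235)). The TCP is above the grip, so I descend and grip.

Request:
servo_tool:
  deltas:
    - [[0.01,0.02,-0.2,0],[0.01,0.02,-0.4,0],[0.01,0.02,-0.6,0],[0.01,0.02,-0.75,0],[0.01,0.02,-0.84,0]]

```text
time: 6.5
eef_pos: [0.5733, -0.3557, 0.0063]
tcp_rot: [-0.173, 0.686, 0.174, 0.685]
contact_force: [0.9, 0.0, -0.2]
opening: 1.0
```

Request:
servo_tool:
  deltas:
    - [[0,0,0,0],[0,0,0,0],[0,0,0,0],[0,0,0,0],[0,0,0,0]]
  claw: -1
  force: 50

```text
time: 7.0
eef_pos: [0.5744, -0.3576, 0.0087]
tcp_rot: [-0.174, 0.685, 0.173, 0.686]
contact_force: [1.0, 0.4, 0.0]
opening: 0.25
```

Request:
servo_tool:
  deltas:
    - [[0,0,0,0],[0,0,0,0],[0,0,0,0],[0,0,0,0],[0,0,0,0]]

```text
time: 7.5
eef_pos: [0.5743, -0.3576, 0.0085]
tcp_rot: [-0.174, 0.685, 0.173, 0.686]
contact_force: [-0.3, 0.3, 6.0]
opening: 0.254
```

Request:
servo_tool:
  deltas:
    - [[0,0,0.1,0],[0,0,0.3,0],[0,0,0.5,0],[0,0,0.7,0],[0,0,0.7,0]]

```text
time: 8.0
eef_pos: [0.5749, -0.358, 0.0804]
tcp_rot: [-0.175, 0.684, 0.172, 0.686]
contact_force: [0.8, -0.7, -0.6]
opening: 0.253
```

```bash
python3 - <<'E'
from plant import *
import cv2,numpy as np
s=get_state();print(s['time'],s['eef_pos'],s['contact_force'],s['wrist_torque'],s['opening'])
c=read_camera('scene');x,y,w,h=310,190,110,110
cv2.imwrite('pics/m3.png',cv2.resize(c[y:y+h,x:x+w],(550,550),interpolation=cv2.INTER_CUBIC))
E
```

```text
8.0 [ 0.57488596 -0.35802719  0.08041986] [ 0.7574469  -0.70951733 -0.64105918] [-0.0832525  -0.10097325 -0.04827788] 0.25290055343128026
```

View pics/m3.png

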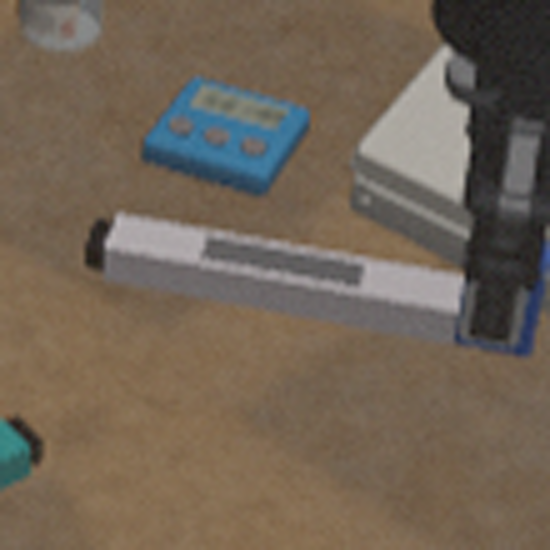

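The cartridge is held level, opening 21.5 mm. Next is carrying it to the front of the guide.

Request:
servo_tool:
  deltas:
    - [[-0.08,0.17,0,-0.03],[-0.15,0.35,0,-0.06],[-0.23,0.53,0,-0.09],[-0.3,0.7,0,-0.12],[-0.38,0.88,0,-0.145]]

```text
time: 8.55
eef_pos: [0.5339, -0.2674, 0.075]
tcp_rot: [-0.093, 0.702, 0.095, 0.7]
contact_force: [-1.0, -0.3, -1.9]
opening: 0.247
```

Request:
servo_tool:
  deltas:
    - [[-0.08,0.17,0,-0.03],[-0.15,0.35,0,-0.06],[-0.23,0.53,0,-0.09],[-0.3,0.7,0,-0.12],[-0.38,0.88,0,-0.145]]

```text
time: 9.05
eef_pos: [0.4959, -0.1795, 0.0753]
tcp_rot: [-0.013, 0.708, 0.014, 0.706]
contact_force: [0.2, -0.6, -0.4]
opening: 0.25
```

Request:
servo_tool:
  deltas:
    - [[-0.08,0.17,-0.1,-0.03],[-0.15,0.35,-0.2,-0.06],[-0.23,0.53,-0.3,-0.09],[-0.3,0.7,-0.4,-0.12],[-0.38,0.87,-0.5,-0.144]]

```text
time: 9.55
eef_pos: [0.4576, -0.0926, 0.0253]
tcp_rot: [0.067, 0.705, -0.066, 0.703]
contact_force: [0.5, -0.2, -0.2]
opening: 0.248
```

```bash
cat >look.py <<'E'
import sys
from plant import *
import cv2,numpy as np
from scipy.spatial.transform import Rotation as R
from fit import proj,W
s=get_state();M=R.from_quat(s['tcp_rot']).as_matrix();j=np.arctan2(M[1,2],M[0,2]);y=j+np.pi/2
p=s['eef_pos'];d=np.array([np.cos(y),np.sin(y)])
print(s['time'],p,s['contact_force'],s['opening'],'jaw',np.degrees(j),'tilt',M[2].round(3))
D=np.array([.5137,.183,1.382]);u=np.array([np.cos(D[2]),np.sin(D[2])]);n=np.array([-u[1],u[0]])
for nm,q in(('tcp',p[:2]),('nose',p[:2]+.156*d)):print(nm,'along mm',(q-D[:2])@u*1e3,'lat',(q-D[:2])@n*1e3)
z0=p[2]-.0085; o=p[:2]+.071*d
out=[]
for cam,x,yy in(('top',150,150),('scene',175,150)):
    im=read_camera(cam);w=h=100;im0=cv2.resize(im[yy:yy+h,x:x+w],(400,400),interpolation=cv2.INTER_CUBIC);im1=im0.copy()
    for pose,P,zz in((D,[(-65,-45,58),(-65,45,58),(65,45,58),(65,-45,58)],0),(D,[(-97,-12,12),(-97,12,12),(-65,12,12),(-65,-12,12)],0),((*o,y),[(78,-11,16),(78,11,16),(-57,11,16),(-57,-11,16)],z0),((*o,y),[(85,-9,2),(85,9,2),(85,9,14.5),(85,-9,14.5)],z0)):
        X=W(pose,P);X[:,2]+=zz
        cv2.polylines(im1,[((proj(cam,X)-[x,yy]+.5)*4-.5).round().astype(int)],True,(0,0,255),1)
    out+=[im0,im1]
cv2.imwrite(sys.argv[1],np.hstack(out[int(sys.argv[2]):int(sys.argv[2])+2]) if len(sys.argv)>2 else np.vstack([np.hstack(out[:2]),np.hstack(out[2:])])[:,:])
E
python3 look.py pics/m4.png; python3 -c "
import cv2;i=cv2.imread('pics/m4.png');cv2.imwrite('pics/m4s.png',i[:, :] if i.shape[0]<=600 else cv2.resize(i,(600,600),interpolation=cv2.INTER_AREA))"
```

```text
9.55 [ 0.45764168 -0.09259796  0.02526206] [ 0.45226132 -0.15763569 -0.23531033] 0.2475382861837009 jaw -10.740079757542684 tilt [-1.     0.001 -0.004]
tcp along mm -281.2216606082265 lat 3.3388875489167553
nose along mm -125.22180204241582 lat 3.5489528888741892
```

View pics/m4s.png

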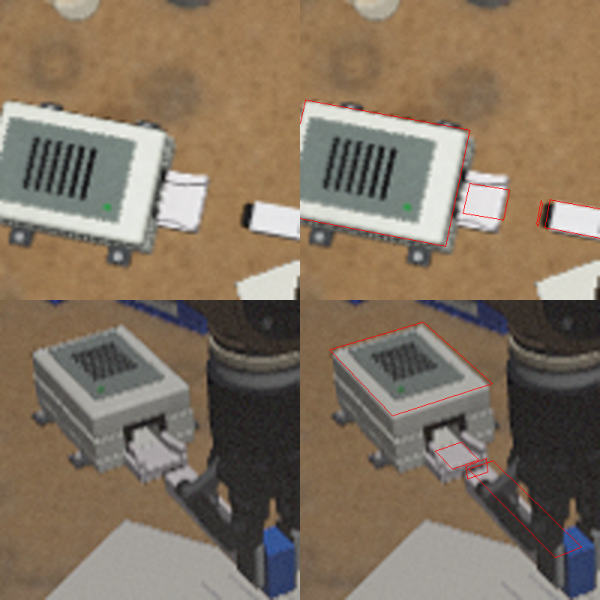

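Top view: the nose (crop (243,214)) is about 3 mm to the dock's +y side of the guide axis. The outline overlays agree to about 2 mm. I correct the lateral offset, lower, and advance into the guide.

Request:
servo_tool:
  deltas:
    - [[0.02,0,-0.01,0],[0.034,-0.006,-0.025,0],[0.044,0.045,-0.025,0],[0.053,0.094,-0.025,0],[0.063,0.144,-0.025,0]]

```text
time: 10.15
eef_pos: [0.4663, -0.0795, 0.0251]
tcp_rot: [0.066, 0.704, -0.066, 0.704]
contact_force: [-0.3, -0.7, 0.1]
opening: 0.249
```

Request:
servo_tool:
  deltas:
    - [[0.01,0.05,0,0],[0.02,0.1,0,0],[0.029,0.15,0,0],[0.038,0.2,0,0],[0.048,0.25,0,0]]

```text
time: 10.65
eef_pos: [0.4707, -0.054, 0.0248]
tcp_rot: [0.066, 0.704, -0.066, 0.704]
contact_force: [0.5, -0.8, -0.7]
opening: 0.249
```

```bash
python3 look.py pics/m5.png; python3 -c "
import cv2;i=cv2.imread('pics/m5.png');cv2.imwrite('pics/m5s.png',cv2.resize(i,(600,600),interpolation=cv2.INTER_AREA))"
```

```text
10.65 [ 0.47073298 -0.05404932  0.02482551] [ 0.54528434 -0.8008122  -0.72292573] 0.24892419075597405 jaw -10.642374524446646 tilt [-1. -0. -0.]
tcp along mm -240.90106884963097 lat -2.2851113368951843
nose along mm -84.90179532509393 lat -1.8090233023089046
```

View pics/m5s.png

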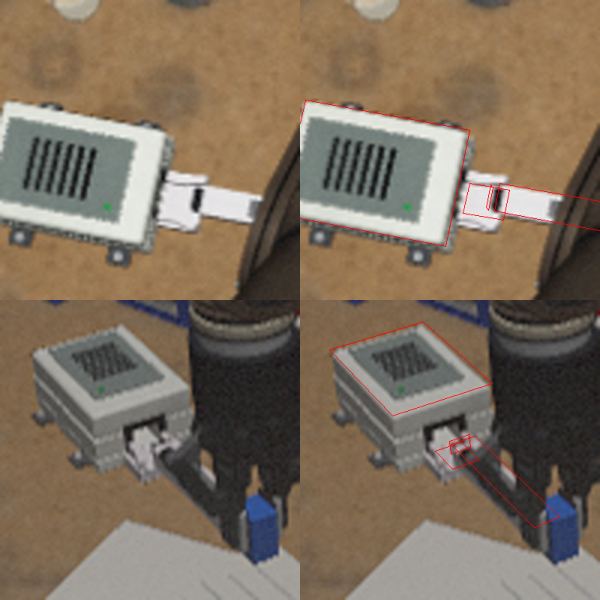

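The nose is in the guide (top crop (197,200)), about 1.7 mm off to −y. I correct sideways and lower gently, watching the force.

Request:
servo_tool:
  deltas:
    - [[-0.008,0.002,-0.01,0],[-0.016,0.003,-0.02,0],[-0.016,0.003,-0.025,0],[-0.016,0.003,-0.03,0],[-0.016,0.003,-0.03,0]]

```text
time: 11.25
eef_pos: [0.469, -0.0543, 0.0217]
tcp_rot: [0.066, 0.704, -0.066, 0.704]
contact_force: [-0.1, -0.2, -0.2]
opening: 0.254
```

Request:
servo_tool:
  deltas:
    - [[0,0,-0.003,0],[0,0,-0.006,0],[0,0,-0.01,0],[0,0,-0.01,0],[0,0,-0.01,0]]

```text
time: 11.75
eef_pos: [0.4691, -0.0542, 0.0208]
tcp_rot: [0.066, 0.704, -0.066, 0.704]
contact_force: [-1.0, 0.1, -0.3]
opening: 0.249
```

```bash
python3 look.py pics/m6.png
```

```text
11.75 [ 0.46907396 -0.05422208  0.02082051] [-1.01754584  0.10696567 -0.31339143] 0.24940247185526737 jaw -10.650852132897514 tilt [-1.  0. -0.]
tcp along mm -241.38211825670675 lat -0.6879941090982481
nose along mm -85.38277599677737 lat -0.23498807225368315
```

Request:
servo_tool:
  deltas:
    - [[0,0,-0.002,0],[0,0,-0.004,0],[0,0,-0.006,0],[0,0,-0.008,0],[0,0,-0.008,0]]

```text
time: 12.35
eef_pos: [0.469, -0.0542, 0.02]
tcp_rot: [0.066, 0.704, -0.066, 0.704]
contact_force: [-0.8, 0.2, -1.1]
opening: 0.242
```

Request:
servo_tool:
  deltas:
    - [[0,0,-0.003,0],[0,0,-0.006,0],[0,0,-0.01,0],[0,0,-0.01,0],[0,0,-0.01,0]]

```text
time: 12.85
eef_pos: [0.4691, -0.0543, 0.019]
tcp_rot: [0.066, 0.704, -0.066, 0.704]
contact_force: [-0.6, -0.1, 0.1]
opening: 0.249
```

Request:
servo_tool:
  deltas:
    - [[0,0,-0.002,0],[0,0,-0.005,0],[0,0,-0.008,0],[0,0,-0.008,0],[0,0,-0.008,0]]

```text
time: 13.35
eef_pos: [0.4692, -0.0543, 0.0184]
tcp_rot: [0.066, 0.704, -0.066, 0.704]
contact_force: [-1.1, -1.1, 0.6]
opening: 0.249
```

```bash
python3 - <<'E'
from plant import *
import cv2,numpy as np
s=get_state();print(s['eef_pos'],s['contact_force'],s['wrist_torque'])
a=read_camera('scene');b=read_camera('top')
f=lambda im,x,y,w:cv2.resize(im[y:y+w,x:x+w],(400,400),interpolation=cv2.INTER_CUBIC)
cv2.imwrite('pics/m7.png',np.hstack([f(a,205,175,60),f(b,195,190,50)]))
E
```

```text
[ 0.46921131 -0.05433011  0.01841001] [-1.12744621 -1.09949954  0.63179034] [0.07010706 0.1139549  0.09584121]
```

View pics/m7.png

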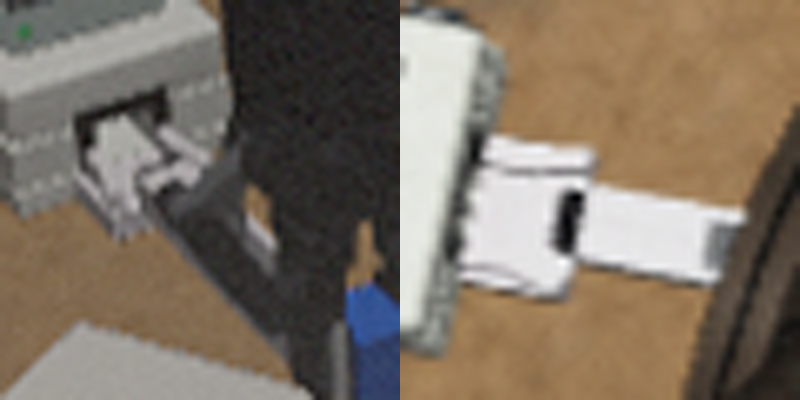

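Only the black tip is over the guide floor so far (top crop (570,222)), and it is centred. I raise 3 mm, advance so the bar itself is over the floor, then feel downward again.

Request:
servo_tool:
  deltas:
    - [[0,0,0.015,0],[0,0,0.03,0],[0.009,0.05,0.03,0],[0.019,0.1,0.03,0],[0.028,0.15,0.03,0]]

```text
time: 13.95
eef_pos: [0.4718, -0.0386, 0.0211]
tcp_rot: [0.066, 0.704, -0.066, 0.704]
contact_force: [0.4, -0.6, -1.5]
opening: 0.25
```

Request:
servo_tool:
  deltas:
    - [[0.004,0.02,0,0],[0.008,0.04,0,0],[0.011,0.06,0,0],[0.015,0.08,0,0],[0.015,0.08,0,0]]

```text
time: 14.45
eef_pos: [0.4734, -0.0311, 0.0212]
tcp_rot: [0.066, 0.704, -0.066, 0.704]
contact_force: [-0.3, -1.4, -0.1]
opening: 0.251
```

Request:
servo_tool:
  deltas:
    - [[0,0,-0.005,0],[0,0,-0.01,0],[0,0,-0.01,0],[0,0,-0.01,0],[0,0,-0.01,0]]

```text
time: 14.95
eef_pos: [0.4734, -0.0313, 0.0203]
tcp_rot: [0.066, 0.704, -0.066, 0.704]
contact_force: [-0.7, -0.5, -0.5]
opening: 0.253
```

Request:
servo_tool:
  deltas:
    - [[0,0,-0.004,0],[0,0,-0.008,0],[0,0,-0.008,0],[0,0,-0.008,0],[0,0,-0.008,0]]

```text
time: 15.45
eef_pos: [0.4736, -0.0315, 0.0197]
tcp_rot: [0.065, 0.704, -0.066, 0.704]
contact_force: [-1.6, -3.3, 3.0]
opening: 0.252
```

Request:
servo_tool:
  deltas:
    - [[0,0,-0.004,0],[0,0,-0.008,0],[0,0,-0.008,0],[0,0,-0.008,0],[0,0,-0.008,0]]

```text
time: 15.95
eef_pos: [0.4739, -0.0315, 0.0189]
tcp_rot: [0.066, 0.704, -0.066, 0.704]
contact_force: [-0.3, -3.9, 3.5]
opening: 0.249
```

```bash
python3 look.py pics/m8.png; python3 -c "
from plant import *;print(get_state()['wrist_torque'])"
```

```text
15.95 [ 0.47390171 -0.03148138  0.01892821] [-0.33221864 -3.88899156  3.46833799] 0.24888611164499502 jaw -10.672735504711847 tilt [-1.    -0.     0.001]
tcp along mm -218.1394460370971 lat -1.1620610089150591
nose along mm -62.13994213571856 lat -0.7686369072253143
[-0.08622926 -0.0371715   0.0134776 ]
```

Floor contact was felt (3.5 N up at TCP z≈0.0195). I lift ~1.5 mm, nudge sideways and enter the slot.

Request:
servo_tool:
  deltas:
    - [[-0.003,0,0.01,0],[-0.006,0.001,0.016,0],[-0.003,0.02,0.016,0],[0.001,0.04,0.016,0],[0.005,0.06,0.016,0]]

```text
time: 16.55
eef_pos: [0.474, -0.0251, 0.02]
tcp_rot: [0.066, 0.704, -0.066, 0.704]
contact_force: [2.0, -2.1, -0.9]
opening: 0.252
```

Request:
servo_tool:
  deltas:
    - [[0.004,0.02,0,0],[0.008,0.04,0,0],[0.011,0.06,0,0],[0.015,0.08,0,0],[0.019,0.1,0,0]]

```text
time: 17.05
eef_pos: [0.476, -0.0151, 0.0203]
tcp_rot: [0.066, 0.704, -0.066, 0.704]
contact_force: [2.3, -2.6, -1.2]
opening: 0.249
```

```bash
python3 look.py pics/m9.png; python3 -c "
from plant import *;print(get_state()['wrist_torque'])"
```

```text
17.05 [ 0.47595074 -0.01511562  0.02027884] [ 2.29549798 -2.61550818 -1.21216259] 0.24925104594122913 jaw -10.660438693597463 tilt [-1. -0.  0.]
tcp along mm -201.6799324534529 lat -0.103209033588884
nose along mm -45.680516581491354 lat 0.32369564757522296
[-0.38535737 -0.49573834 -0.48624642]
```

Request:
servo_tool:
  deltas:
    - [[0.007,0.02,0,0],[0.011,0.04,0,0],[0.014,0.06,0,0],[0.018,0.08,0,0],[0.022,0.1,0,0]]

```text
time: 17.65
eef_pos: [0.478, -0.0051, 0.0202]
tcp_rot: [0.066, 0.704, -0.066, 0.704]
contact_force: [3.0, -2.8, -2.0]
opening: 0.246
```

Request:
servo_tool:
  deltas:
    - [[0.004,0.02,0,0],[0.008,0.04,0,0],[0.011,0.06,0,0],[0.015,0.08,0,0],[0.019,0.1,0,0]]

```text
time: 18.15
eef_pos: [0.48, 0.0049, 0.0203]
tcp_rot: [0.066, 0.704, -0.066, 0.704]
contact_force: [2.4, -2.6, 0.1]
opening: 0.254
```

```bash
python3 look.py pics/m10.png; python3 -c "
from plant import *;print(get_state()['wrist_torque'])"
```

```text
18.15 [0.48000675 0.00490799 0.02027501] [ 2.35893254 -2.61891927  0.06431769] 0.25383190305791004 jaw -10.651474696583001 tilt [-1. -0.  0.]
tcp along mm -181.25090805930014 lat -0.3291774135630458
nose along mm -25.251560886313133 lat 0.12213356776777268
[-0.4116098  -0.5512446  -0.46877331]
```

Request:
servo_tool:
  deltas:
    - [[0.002,0.01,0,0],[0.004,0.02,0,0],[0.006,0.03,0,0],[0.008,0.04,0,0],[0.009,0.05,0,0]]

```text
time: 18.75
eef_pos: [0.4809, 0.0098, 0.0203]
tcp_rot: [0.066, 0.704, -0.066, 0.704]
contact_force: [3.2, -2.9, -0.9]
opening: 0.25
```

Request:
servo_tool:
  deltas:
    - [[0.001,0.004,0,0],[0.002,0.008,0,0],[0.002,0.012,0,0],[0.003,0.016,0,0],[0.004,0.02,0,0]]

```text
time: 19.25
eef_pos: [0.4812, 0.0118, 0.0202]
tcp_rot: [0.066, 0.704, -0.066, 0.704]
contact_force: [3.0, -4.5, -0.6]
opening: 0.249
```

Request:
servo_tool:
  deltas:
    - [[0,0.002,0,0],[0.001,0.004,0,0],[0.001,0.006,0,0],[0.002,0.008,0,0],[0.002,0.01,0,0]]

```text
time: 19.75
eef_pos: [0.4814, 0.0128, 0.0202]
tcp_rot: [0.066, 0.704, -0.066, 0.704]
contact_force: [3.6, -3.2, -1.7]
opening: 0.253
```

Request:
servo_tool:
  deltas:
    - [[0.001,0.004,0,0],[0.002,0.008,0,0],[0.002,0.012,0,0],[0.003,0.016,0,0],[0.004,0.02,0,0]]

```text
time: 20.25
eef_pos: [0.4818, 0.0148, 0.0203]
tcp_rot: [0.066, 0.704, -0.066, 0.704]
contact_force: [2.8, -3.2, -1.0]
opening: 0.251
```

Request:
servo_tool:
  deltas:
    - [[0.001,0.004,0,0],[0.002,0.008,0,0],[0.002,0.012,0,0],[0.003,0.016,0,0],[0.004,0.02,0,0]]

```text
time: 20.75
eef_pos: [0.4822, 0.0168, 0.0202]
tcp_rot: [0.066, 0.704, -0.066, 0.704]
contact_force: [2.4, -3.8, -1.1]
opening: 0.248
```

Request:
servo_tool:
  deltas:
    - [[0.001,0.004,0,0],[0.002,0.008,0,0],[0.002,0.012,0,0],[0.003,0.016,0,0],[0.004,0.02,0,0]]

```text
time: 21.25
eef_pos: [0.4826, 0.0188, 0.0202]
tcp_rot: [0.066, 0.704, -0.066, 0.704]
contact_force: [2.7, -3.4, -0.7]
opening: 0.253
```

Request:
servo_tool:
  deltas:
    - [[0.001,0.004,0,0],[0.002,0.008,0,0],[0.002,0.012,0,0],[0.003,0.016,0,0],[0.004,0.02,0,0]]

```text
time: 21.75
eef_pos: [0.483, 0.0208, 0.0202]
tcp_rot: [0.066, 0.704, -0.066, 0.704]
contact_force: [2.5, -3.9, -1.3]
opening: 0.25
```

Request:
servo_tool:
  deltas:
    - [[0.001,0.004,0,0],[0.002,0.008,0,0],[0.002,0.012,0,0],[0.003,0.016,0,0],[0.004,0.02,0,0]]

```text
time: 22.25
eef_pos: [0.4834, 0.0228, 0.0202]
tcp_rot: [0.066, 0.704, -0.066, 0.704]
contact_force: [2.7, -3.9, -0.8]
opening: 0.251
```

Request:
servo_tool:
  deltas:
    - [[0.001,0.004,0,0],[0.002,0.008,0,0],[0.002,0.012,0,0],[0.003,0.016,0,0],[0.004,0.02,0,0]]

```text
time: 22.75
eef_pos: [0.4838, 0.0248, 0.0202]
tcp_rot: [0.066, 0.704, -0.066, 0.704]
contact_force: [3.5, -3.7, -0.7]
opening: 0.252
```

Request:
servo_tool:
  deltas:
    - [[0.001,0.004,0,0],[0.002,0.008,0,0],[0.002,0.012,0,0],[0.003,0.016,0,0],[0.004,0.02,0,0]]

```text
time: 23.25
eef_pos: [0.4842, 0.0268, 0.0202]
tcp_rot: [0.066, 0.704, -0.066, 0.704]
contact_force: [3.7, -3.4, -0.7]
opening: 0.247
```

Request:
servo_tool:
  deltas:
    - [[0,0.004,0,0],[0.001,0.008,0,0],[0.002,0.012,0,0],[0.003,0.016,0,0],[0.004,0.02,0,0]]

```text
time: 23.75
eef_pos: [0.4846, 0.0288, 0.0202]
tcp_rot: [0.066, 0.704, -0.066, 0.704]
contact_force: [2.6, -3.4, 0.6]
opening: 0.251
```

Request:
servo_tool:
  deltas:
    - [[0.001,0.004,0,0],[0.002,0.008,0,0],[0.002,0.012,0,0],[0.003,0.016,0,0],[0.004,0.02,0,0]]

```text
time: 24.25
eef_pos: [0.485, 0.0308, 0.0203]
tcp_rot: [0.066, 0.704, -0.066, 0.704]
contact_force: [2.9, -2.9, -0.5]
opening: 0.247
```

Request:
servo_tool:
  deltas:
    - [[0.001,0.004,0,0],[0.002,0.008,0,0],[0.002,0.012,0,0],[0.003,0.016,0,0],[0.004,0.02,0,0]]

```text
time: 24.75
eef_pos: [0.4854, 0.0328, 0.0203]
tcp_rot: [0.066, 0.704, -0.066, 0.704]
contact_force: [2.7, -4.5, 0.4]
opening: 0.254
```

Request:
servo_tool:
  deltas:
    - [[0,0.003,0,0],[0.001,0.006,0,0],[0.002,0.009,0,0],[0.003,0.012,0,0],[0.003,0.015,0,0]]

```text
time: 25.25
eef_pos: [0.4857, 0.0343, 0.0203]
tcp_rot: [0.066, 0.704, -0.066, 0.704]
contact_force: [4.1, -4.1, 0.0]
opening: 0.253
```

Request:
servo_tool:
  deltas:
    - [[0.001,0.004,0,0],[0.002,0.008,0,0],[0.002,0.012,0,0],[0.003,0.016,0,0],[0.004,0.02,0,0]]

```text
time: 25.75
eef_pos: [0.4861, 0.0362, 0.0203]
tcp_rot: [0.066, 0.704, -0.066, 0.704]
contact_force: [2.6, -3.4, -0.1]
opening: 0.251
```

Request:
servo_tool:
  deltas:
    - [[0.001,0.004,0,0],[0.002,0.008,0,0],[0.002,0.012,0,0],[0.003,0.016,0,0],[0.004,0.02,0,0]]

```text
time: 26.25
eef_pos: [0.4865, 0.0383, 0.0203]
tcp_rot: [0.066, 0.704, -0.066, 0.704]
contact_force: [2.4, -3.6, 0.8]
opening: 0.249
```

Request:
servo_tool:
  deltas:
    - [[0.001,0.004,0,0],[0.002,0.008,0,0],[0.002,0.012,0,0],[0.003,0.016,0,0],[0.004,0.02,0,0]]

```text
time: 26.75
eef_pos: [0.4869, 0.0402, 0.0203]
tcp_rot: [0.066, 0.704, -0.066, 0.704]
contact_force: [2.9, -4.1, 0.0]
opening: 0.25
```

Request:
servo_tool:
  deltas:
    - [[0.001,0.004,0,0],[0.002,0.008,0,0],[0.002,0.012,0,0],[0.003,0.016,0,0],[0.004,0.02,0,0]]

```text
time: 27.25
eef_pos: [0.4874, 0.0422, 0.0203]
tcp_rot: [0.066, 0.704, -0.066, 0.704]
contact_force: [2.8, -3.5, 0.1]
opening: 0.249
```

Request:
servo_tool:
  deltas:
    - [[0.001,0.004,0,0],[0.002,0.008,0,0],[0.002,0.012,0,0],[0.003,0.016,0,0],[0.004,0.02,0,0]]

```text
time: 27.75
eef_pos: [0.4877, 0.0439, 0.0203]
tcp_rot: [0.065, 0.704, -0.066, 0.704]
contact_force: [2.0, -6.7, 0.5]
opening: 0.246
```

Force rose and the measured position lagged. I hold in place to confirm.

Request:
servo_tool:
  deltas:
    - [[0,0,0,0],[0,0,0,0],[0,0.001,0,0],[0,0.002,0,0],[0,0.002,0,0]]

```text
time: 28.25
eef_pos: [0.4877, 0.0439, 0.0203]
tcp_rot: [0.065, 0.704, -0.066, 0.704]
contact_force: [2.3, -6.4, -0.5]
opening: 0.252
```

Request:
servo_tool:
  deltas:
    - [[0,0.001,0,0],[0,0.002,0,0],[0,0.003,0,0],[0.001,0.004,0,0],[0.001,0.004,0,0]]

```text
time: 28.75
eef_pos: [0.4877, 0.0439, 0.0203]
tcp_rot: [0.065, 0.704, -0.066, 0.704]
contact_force: [2.8, -7.4, 1.5]
opening: 0.252
```

The stop is confirmed: position held at y=0.0439 while the force rose to ~7 N, including ~3.5 N of friction. I relax slightly, then release and lift.

Request:
servo_tool:
  deltas:
    - [[0,-0.003,0,0],[0,-0.003,0,0],[0,-0.003,0,0],[0,-0.003,0,0],[0,-0.003,0,0]]

```text
time: 29.25
eef_pos: [0.4877, 0.0439, 0.0203]
tcp_rot: [0.065, 0.704, -0.066, 0.704]
contact_force: [2.7, -6.4, 1.3]
opening: 0.255
```

Request:
servo_tool:
  deltas:
    - [[0,0,0,0],[0,0,0,0],[0,0,0,0],[0,0,0,0],[0,0,0,0]]
  claw: 0.4

```text
time: 29.75
eef_pos: [0.4873, 0.0449, 0.02]
tcp_rot: [0.065, 0.704, -0.065, 0.704]
contact_force: [-0.4, 0.1, -0.4]
opening: 0.701
```

Request:
servo_tool:
  deltas:
    - [[0,0,0.05,0],[0,0,0.15,0],[0,0,0.35,0],[0,0,0.6,0],[0,0,0.9,0]]

```text
time: 30.25
eef_pos: [0.4872, 0.0446, 0.1112]
tcp_rot: [0.066, 0.704, -0.066, 0.704]
contact_force: [0.6, -0.5, 0.0]
opening: 0.699
```

Request:
servo_tool:
  deltas:
    - [[0,-0.2,0.1,0],[0,-0.4,0.1,0],[0,-0.6,0.1,0],[0,-0.8,0.1,0],[0,-1,0.1,0]]

```text
time: 30.75
eef_pos: [0.488, -0.0563, 0.1214]
tcp_rot: [0.066, 0.704, -0.066, 0.705]
contact_force: [0.2, 0.5, -0.2]
opening: 0.705
```

```bash
python3 - <<'E'
from plant import *
import cv2,numpy as np
from fit import proj,W
s=get_state();print(s['time'],s['eef_pos'],s['contact_force'],s['opening'])
a=read_camera('scene');b=read_camera('top')
f=lambda im,x,y,w:cv2.resize(im[y:y+w,x:x+w],(400,400),interpolation=cv2.INTER_CUBIC)
cv2.imwrite('pics/m11.png',np.hstack([f(a,170,140,110),f(b,140,150,110)]))
E
```

```text
30.75 [ 0.48799254 -0.0562675   0.1213849 ] [ 0.19422815  0.46038311 -0.18335579] 0.7048477110493205
```

View pics/m11.png

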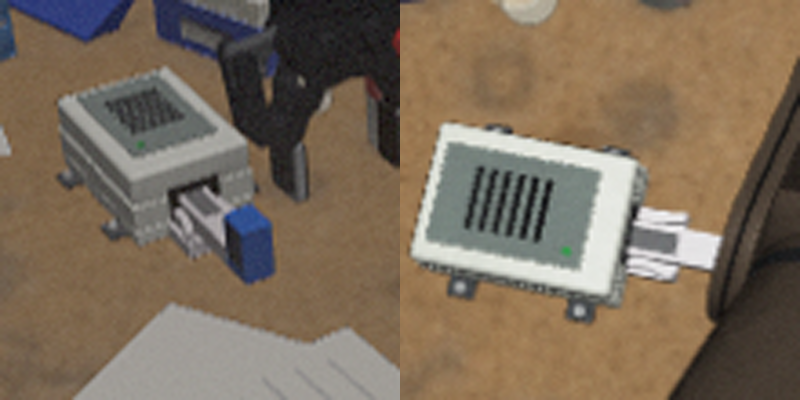

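The cartridge sits upright and straight in the slot (scene crop, grip at (250,243)). The gripper is clear, and the forces are near zero.

```bash
python3 -c "
from plant import *;print(sign_off())"
```

```text
the job is handed in; nothing more can be done
None
```

I gripped the cartridge (pale bar, blue grip; the turquoise look-alike was left alone) and slid it nose first into the dock. I advanced in steps of about 2 mm until it met the end stop, about 79 mm behind the mouth by my estimate (good to about 4 mm). Then I released it, lifted clear and handed the job in at about 31 s.

- **Stop contact:** the tool stayed at y = 0.0439 while the command went about 0.6 mm further. The push rose from about 3.5 N of sliding friction to about 7 N. That puts about 3–4 N on the stop, below its 12 N limit.
- **After release:** the last picture shows the cartridge upright and straight in the slot, with the gripper clear of it. Contact forces were within noise.
- **Small side load:** about 2–3 N against the slot wall stayed during the slide, because the lateral alignment was slightly off.
- **Disagreement in the measurements:** the scene-camera overlay was about 2 pixels off the dock, and the nose showed 2–3 mm short of my computed position in the top view. I placed it by feel against the guide floor and the stop instead.
- **Bystanders:** I did not check the bottle, beaker and timer again at the end. No move came near them.

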